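Swing the gravity hold-down off the steel plate

TASK

A dark steel plate lies on the workshop bench under the rubber foot of one of two counterweighted hold-down arms. Free the plate for the next job: lift that arm past its balance point until it rests fully open by itself, and let go. Leave the plate lying where it is, and leave the other hold-down arm, which stands on the bare bench, down.

Things in the scene. Friction and masses are not known exactly. Their poses are not given: they have to be found in the camera images.
- hold_arm (a joint): Angle (rad) of the arm to open: 0 = down, foot on the plate; grows as it is lifted; 1.66 = fully open at its end stop, just past upright, counterweight down behind. Damped level hinge 100 mm above the bench, between grey cheeks on a bolted grey base 150 x 90 mm. Below about 0.8 rad it falls shut, above that it falls open. Lifting it at the grip takes under 5 N at a slow pace.
- hold_grip (a point): Grip point of that arm: on the axis of a dark round bar, 14 mm thick, sticking out 69 mm sideways from the arm's free end. 45 mm from the arm's mid-plane, 150 mm from the hinge axis, 100 mm up when down. Frame turns with the arm: +y along the bar, away from the arm; +x to the hinge (level when down); lifting is a positive turn about +y. Arm: 20 mm square steel; foot 120 mm from the hinge.
- spare_grip (a point): The same point, same axes, on the other, identical arm, whose foot stands on the bare bench and which must stay down. Behind the hinge each arm has a dark round counterweight, 58 mm in diameter, 48 mm wide, cranked up: 40 mm behind and 45 mm above the hinge when the arm is down.
- plate: Loose dark steel plate, 120 x 160 x 6 mm, 0.9 kg, flat on the bench under the foot of the arm to open; origin at the centre of its underside, z up.

How it is judged:
By the outcome, as a careful person would: the job done as asked, in the order asked, and still so for the second after the job is handed in, with the robot touching nothing.
It also fails if it takes over 40 s, if anything falls off the work surface, if the arm or the gripper's body presses on something with over 40 N, if the wrist force passes 120 N, or if a joint passes its speed limit or range.

ROBOT

A 6-joint arm with a two-finger parallel gripper is mounted at the origin on the work surface. World frame = base frame: x ahead of the robot, y to its left, z up, the work surface at z = 0. Lengths are in m, angles in rad, forces in N, time in s.
With the tool pointing down it reaches from about 0.4 to 0.825 m from the base axis. Payload 7 kg.
Tool frame: the origin (TCP) lies midway between the tips of the shut fingers; the grasp point (between the pads) lies arm.grip_depth behind it (arm.grip_depth is the distance from the TCP to the grasp point, in m); z points along the fingers, y is the line along which they close (so a half turn about z gives the same grasp; the last joint's range is limited). The gripper opens to 85 mm and grips with 20 to 120 N. Pads are 22 mm wide; open, the fingers measure 114 mm over their backs; the gripper's body (76 mm by 85 mm) begins 54 mm behind the grasp point. The pads swing forward as they close: fully open they stand 13 mm farther back than shut.
Start: joints at [-0.879, 0.359, 0.012, 0, -1.224, -0.288], TCP at [0.265, -0.621, 0.231] pointing down, gripper open.
Joint ranges: [-3.07, 3.07], [-1.43, 2.12], [-1.02, 1.25], [-3.03, 1.67], [-3.05, -0], [-3.03, 3.03]. Speed limits (rad/s): [2.39, 2.39, 3.01, 3.14, 3.14, 3.14].

INTERFACE

Orientations are given as a rotation vector (axis times angle).
In Python, from workcell import readout, vision, close_job, arm gives the robot as it stands.
- The arm moves only by the tool play_rows, never from a script. Its argument "series" is text: rows parted by semicolons, each of 6 numbers parted by spaces: the shift along the tool's x, y, z scaled (see below), then the turn, a rotation vector about the tool's x, y, z scaled (see below). A call has 1 to 5 rows; each row shifts and turns the commanded pose from where the row before left it, along the tool's axes as they then stand; what a row does not reach is not made up. The controller multiplies each number of a shift by 250 mm and each number of a turn by 360 degrees. A row lasts 1/8 s, in which the tool goes at most 62.5 mm and 10.7 degrees, less where a joint would pass 70% of its speed; a pose out of reach is approached as far as the arm can. A call with a number of a shift or a turn outside -1 to 1 is refused whole. A call with a gripper value outside its range is refused whole. "jaw" is the opening, from 0 (shut) to 1 (fully open), set as the call begins (left out, the last holds). The fingers move at their own pace and stop on an object; "squeeze" is the grip in N (left out, the last holds). Time passes only in rows, so rows that do not move let the fingers close. It gives the time, the measured TCP pose, the force, the opening and the grip force at its end, in the units of the state.
- readout.read_state(): the state, without advancing time (a new reading comes with each control period).
- vision.capture(name): name is "scene" or "top" or "wrist"; returns a dict with "image" (480x640x3 uint8, red, green, blue), "range_z" (480x640 float32, m along the optical axis (not along the pixel's ray), 0 where there is no reading), "fov_y" (degrees; the focal length in pixels is half the picture's height over the tangent of half this angle, whatever the lens; pixels are square), "cx", "cy" (the principal point, pixels), "D" ([k1, k2, p1, p2, k3] as OpenCV has them; the pictures are not rectified), "position" and "rotation" of the camera in the world. Camera axes: x right, y down, z forward; pixel columns grow to the right and rows downward; lengths in m; the calibration is good to about 2 mm. A picture is of the moment at which its call begins.
- close_job(): hands the job in; it is judged then, once.
The state is a dict: "clock": time; "joint_pos": joint angles; "joint_velocities": joint speeds; "joint_torque": joint torques, N m; "tool_pos": TCP position; "tool_rot": TCP orientation; "wrist_force": force on the tool from outside, world axes, zero at the start; "ft_torque": the same for the moment, N m; "finger_gap": finger opening in m; "finger_force": force on a finger pad.
Only numpy, scipy, OpenCV 4.12 (cv2) and the standard library are available. Lean on these libraries where they do the work, as an engineer would, in place of code of your own. Each camera call takes 0.05 s, during which the arm holds its last target. There are 200 camera calls.

## Working session

There is one attempt and no reset: what is moved stays moved. The work goes in short steps, Python scripts to look and compute and a tool call to move; the robot and the scene stay as the last step left them, time stands still between calls to the robot, and variables do not carry over. Pictures are saved under pics/ and viewed, at most 10 in all, crops included, and the job is handed in when it is done.

Besides the shell and the picture viewer there is one more tool, called after ">>>" by a JSON object that holds its "api" and its "payload", one argument or row to a line. play_rows: Moves the arm, as the interface text tells. Its arguments: {"type":"object","properties":{"series":{"type":"string"},"jaw":{"type":"number"},"squeeze":{"type":"number"}},"required":["series"]}

```bash
mkdir -p pics; ls; cat > h.py <<'E'
import numpy as np,cv2,pickle
from workcell import readout,vision,arm
def cap(n,f):
    c=vision.capture(n);cv2.imwrite(f'pics/{f}.png',c['image'][:,:,::-1]);pickle.dump(c,open(f'pics/{f}.pkl','wb'));return c
def rays(c,px):
    f=240/np.tan(np.radians(c['fov_y'])/2);K=np.array([[f,0,c['cx']],[0,f,c['cy']],[0,0,1.]])
    u=cv2.undistortPoints(np.array(px,float).reshape(-1,1,2),K,np.array(c['D'],float)).reshape(-1,2)
    return np.c_[u,np.ones(len(u))]@np.array(c['rotation']).reshape(3,3).T, np.array(c['position'])
def plane(c,px,z):
    d,o=rays(c,px);return o+d*((z-o[2])/d[:,2])[:,None]
def depth(c,px):
    d,o=rays(c,px);return np.array([o+a*c['range_z'][int(p[1]),int(p[0])] for a,p in zip(d,px)])
E
python3 - <<'E'
from h import *
for n in('scene','top'):
    c=cap(n,n+'0');print(n,c['position'],c['fov_y'])
print(readout.read_state(),arm.grip_depth)
E
```

```text
pics
scene [1.12158922 0.09661416 0.76444223] 55.52940187101578
top [ 0.38154505 -0.01867472  0.9279024 ] 57.47721857657378
{'clock': 0.1, 'joint_pos': array([-8.78891830e-01,  3.59320319e-01,  1.11505694e-02, -2.89152479e-04,
       -1.22408003e+00, -2.88128644e-01]), 'joint_velocities': array([-0.00063849, -0.00441625,  0.00165067,  0.00108387,  0.0002936 ,
       -0.00068206]), 'joint_torque': array([-1.11513735e-03, -5.84766126e+01,  2.94107205e+01,  6.95464745e+00,
       -3.21550542e-03, -5.45939827e-07]), 'tool_pos': array([ 0.2650267 , -0.62033634,  0.23045762]), 'tool_rot': array([ 6.29709149e-01, -3.07738124e+00, -2.21509047e-03]), 'wrist_force': array([ 0.10438942,  0.00630252, -0.78060222]), 'ft_torque': array([ 0.06129521,  0.00907754, -0.02972644]), 'finger_force': 0.0, 'finger_gap': 0.08539753066257538} 0.0187
```

View pics/scene0.png

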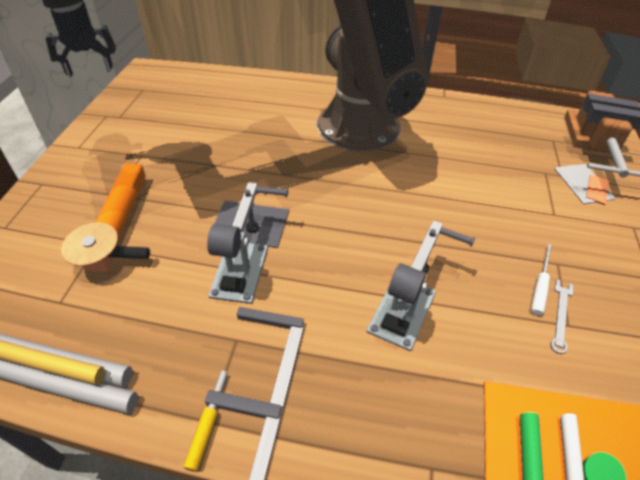

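View pics/top0.png

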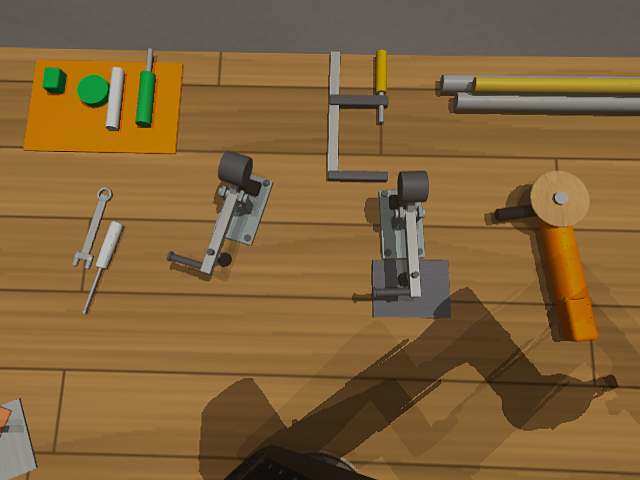

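Scene view: the plate and its arm are at about (245,240), with the bar at (270,190); the spare arm is at (415,280). Top view: the plate is at (410,290), its arm runs from (412,190) to (413,295), and the bar sticks out left to about (375,294). The spare is at (225,215).

```bash
python3 - <<'E'
from h import *
a=cv2.imread('pics/top0.png')[160:330,345:465];b=cv2.imread('pics/scene0.png')[170:310,190:310]
a=cv2.resize(a,None,fx=3.3,fy=3.3,interpolation=2);b=cv2.resize(b,(396,462),interpolation=2)
o=np.zeros((561,792,3),np.uint8);o[:,:396]=a[:561];o[:462,396:]=b;cv2.imwrite('pics/crop1.png',o)
c=pickle.load(open('pics/top0.pkl','rb'))
px=[(x,y) for y in range(286,301,2) for x in (378,384,390,396,402)]
P=depth(c,px)
for p,q in zip(px,P):print(p,q.round(3))
for p in[(413,215),(413,240),(413,260),(413,280),(414,292)]:print(p,depth(c,[p]).round(3))
E
```

```text
Traceback (most recent call last):
  File "h.py", line 12, in depth
    d,o=rays(c,px);return np.array([o+a*c['range_z'][int(p[1]),int(p[0])] for a,p in zip(d,px)])
        ~~~~^^^^^^
  File "h.py", line 8, in rays
    return np.c_[u,np.ones(len(u))]@np.array(c['rotation']).reshape(3,3).T, np.array(c['position'])
                                    ~~~~~~~~~~~~~~~~~~~~~~~~~~~~~~~^^^^^
ValueError: cannot reshape array of size 3 into shape (3,3)
```

View pics/crop1.png

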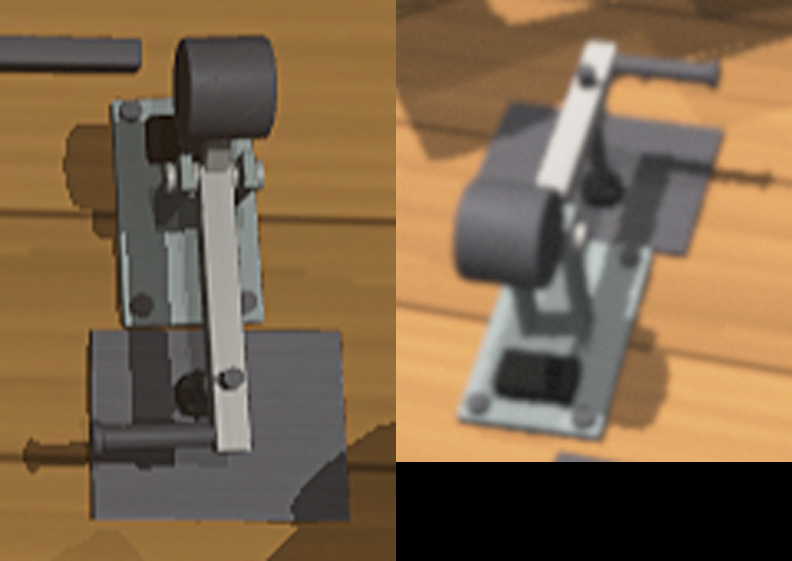

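The crop shows the bar clearly. In the top view its axis runs from (374,293) to (410,292); in the scene view it runs from (256.4,190) to (287.6,192.4).

```bash
sed -i 's/np.array(c\[.rotation.\]).reshape(3,3).T/cv2.Rodrigues(np.array(c["rotation"],float))[0].T/' h.py
cat >> h.py <<'E'
def tri(c1,p1,c2,p2):
    (d1,o1),(d2,o2)=[(r[0][0],r[1]) for r in (rays(c1,[p1]),rays(c2,[p2]))]
    s=np.linalg.lstsq(np.c_[d1,-d2],o2-o1,rcond=None)[0];a,b=o1+s[0]*d1,o2+s[1]*d2
    return (a+b)/2,np.linalg.norm(a-b)
E
python3 - <<'E'
from h import *
L=lambda n:pickle.load(open(f'pics/{n}.pkl','rb'))
t,s=L('top0'),L('scene0')
print('rot',t['rotation'],s['rotation'])
for a,b in[((374,293),(287.6,192.4)),((410.3,292),(256.5,190))]:print('tri',tri(t,a,s,b))
for x in (377,384,390,396,402):
    print(x,[depth(t,[(x,y)])[0].round(3).tolist() for y in (290,292,294)])
for x,y in [(260,190),(268,191),(276,191),(284,192)]:print('s',depth(s,[(x,y)])[0].round(3))
for p in[(412,225),(412,240),(413,260),(414,280),(415,292)]:print('arm',depth(t,[p]).round(3))
for p in[(400,175),(427,175),(413,188),(413,198)]:print('cw',depth(t,[p]).round(3))
print('plate corners',plane(t,[(372.5,260),(448,260.5),(450.5,317.5),(373,317)],.006).round(3))
E
```

```text
rot [-2.14959953  2.09395485 -0.16543178] [-1.63050133 -2.006474    0.74726017]
tri (array([ 0.42637915, -0.10250903,  0.09851   ]), np.float64(0.004553096246443366))
tri (array([ 0.43021418, -0.17090975,  0.09619853]), np.float64(0.004388147020406345))
377 [[0.432, -0.11, 0.106], [0.428, -0.11, 0.105], [0.425, -0.11, 0.105]]
384 [[0.432, -0.123, 0.106], [0.429, -0.123, 0.105], [0.425, -0.123, 0.106]]
390 [[0.433, -0.134, 0.106], [0.429, -0.134, 0.106], [0.425, -0.134, 0.105]]
396 [[0.433, -0.145, 0.106], [0.429, -0.144, 0.108], [0.426, -0.145, 0.102]]
402 [[0.433, -0.155, 0.109], [0.43, -0.156, 0.106], [0.426, -0.156, 0.107]]
s [ 0.437 -0.158  0.104]
s [ 0.439 -0.14   0.106]
s [ 0.433 -0.124  0.104]
s [ 0.434 -0.106  0.106]
arm [[ 0.557 -0.175  0.109]]
arm [[ 0.528 -0.175  0.11 ]]
arm [[ 0.49  -0.176  0.11 ]]
arm [[ 0.452 -0.178  0.11 ]]
arm [[ 0.43  -0.179  0.111]]
cw [[ 0.639 -0.144  0.16 ]]
cw [[ 0.636 -0.191  0.17 ]]
cw [[ 0.611 -0.165  0.172]]
cw [[ 0.597 -0.168  0.156]]
plate corners [[ 0.501 -0.111  0.006]
 [ 0.504 -0.269  0.006]
 [ 0.386 -0.272  0.006]
 [ 0.382 -0.113  0.006]]
```

```bash
cat >> h.py <<'E'
from scipy.spatial.transform import Rotation as R
def rows(path,yaw,n,start=None):
    """split straight move(s) to tool-down pose with tool y at world angle yaw(deg); prints rows"""
    st=readout.read_state();p=st['tool_pos'];r=R.from_rotvec(st['tool_rot'])
    if start is not None:p=np.array(start)
    y=np.radians(yaw);ty=np.array([np.cos(y),np.sin(y),0]);tz=np.array([0,0,-1.]);g=R.from_matrix(np.c_[np.cross(ty,tz),ty,tz])
    for q in path:
        for i in range(n):
            k=n-i;p2=p+(np.array(q)-p)/k;t=(r.inv()*g).as_rotvec()/k
            print((r.inv().apply(p2-p)/.25).round(3),(t/(2*np.pi)).round(4));p=p2;r=r*R.from_rotvec(t)
E
python3 -c "
from h import *
rows([[.429,-.128,.20]],182.5,10)"
```

```text
[-0.138  0.155  0.012] [ 0.      0.     -0.0193]
[-0.155  0.138  0.012] [ 0.      0.     -0.0193]
[-0.171  0.118  0.012] [ 0.      0.     -0.0193]
[-0.184  0.096  0.012] [ 0.      0.     -0.0193]
[-0.194  0.073  0.012] [ 0.      0.     -0.0193]
[-0.202  0.049  0.012] [ 0.      0.     -0.0193]
[-0.206  0.025  0.012] [ 0.      0.     -0.0193]
[-0.208 -0.     0.012] [ 0.      0.     -0.0193]
[-0.206 -0.025  0.012] [ 0.      0.     -0.0193]
[-0.201 -0.05   0.012] [ 0.      0.     -0.0193]
```

>>> {"api": "play_rows", "payload": {
  "series": "-0.138 0.155 0.012 0 0 -0.0193; -0.155 0.138 0.012 0 0 -0.0193; -0.171 0.118 0.012 0 0 -0.0193; -0.184 0.096 0.012 0 0 -0.0193; -0.194 0.073 0.012 0 0 -0.0193",
  "jaw": 1
}}

```text
clock: 0.72
tool_pos: [0.3473, -0.3729, 0.216]
tool_rot: [1.525, -2.746, -0.0]
wrist_force: [1.4, 0.3, -0.1]
finger_gap: 0.0851
finger_force: 0.0
```

>>> {"api": "play_rows", "payload": {
  "series": "-0.202 0.049 0.012 0 0 -0.0193; -0.206 0.025 0.012 0 0 -0.0193; -0.208 0 0.012 0 0 -0.0193; -0.206 -0.025 0.012 0 0 -0.0193; -0.201 -0.05 0.012 0 0 -0.0193"
}}

```text
clock: 1.35
tool_pos: [0.4287, -0.1265, 0.2013]
tool_rot: [-2.276, 2.165, -0.0]
wrist_force: [1.5, -1.2, 0.7]
finger_gap: 0.0858
finger_force: 0.0
```

>>> {"api": "play_rows", "payload": {
  "series": "0 0 0 0 0 0; 0 0 0 0 0 0"
}}

```text
clock: 1.6
tool_pos: [0.4284, -0.1281, 0.2011]
tool_rot: [2.272, -2.17, -0.001]
wrist_force: [-0.1, 0.4, 0.0]
finger_gap: 0.0856
finger_force: 0.0
```

```bash
python3 -c "
from h import *
c=cap('wrist','w1');print(c['position'])
s=readout.read_state();print(s['tool_pos'],R.from_rotvec(s['tool_rot']).as_matrix().round(3),s['joint_pos'])
m=cap('top','top1')"
```

```text
[ 0.43137585 -0.20911494  0.34495234]
[ 0.42824193 -0.12858528  0.20115999] [[ 0.045 -0.999 -0.   ]
 [-0.999 -0.045 -0.   ]
 [ 0.     0.    -1.   ]] [ 1.51603626e-01 -1.21504136e-03 -5.10258699e-01 -4.58711721e-05
 -1.06222064e+00 -1.06826552e-01]
```

View pics/w1.png

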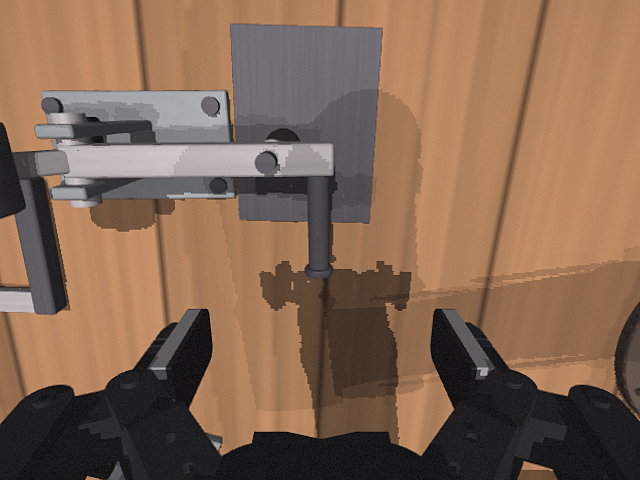

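The wrist view shows the bar vertical, from root (318,178) to knob tip (318,270), nearly midway between the open fingers (columns 210 and 432).

```bash
python3 -c "
from h import *
L=lambda n:pickle.load(open(f'pics/{n}.pkl','rb'))
w,t,s=L('w1'),L('top0'),L('scene0')
P=[(318,182),(318,220),(318,258)]
print(plane(w,P,.106).round(4)); print(depth(w,P).round(4))
print(plane(w,[(308,220),(328.5,220)],.099))
print('tip tri',tri(w,(318.5,271),t,(374,293)),tri(w,(318.5,271),s,(287.6,192.4)))
print('arm',depth(w,[(90,160),(200,160),(320,160)]).round(4),'hinge bolts',depth(w,[(65,120),(82,202)]).round(3))
"
```

```text
[[ 0.4313 -0.1662  0.106 ]
 [ 0.4302 -0.1414  0.106 ]
 [ 0.4291 -0.1149  0.106 ]]
[[ 0.4313 -0.1665  0.1075]
 [ 0.4302 -0.1422  0.1088]
 [ 0.4291 -0.116   0.1088]]
[[ 0.43685064 -0.13911985  0.099     ]
 [ 0.42314908 -0.13974686  0.099     ]]
tip tri (array([ 0.42740631, -0.10421342,  0.10281486]), np.float64(0.001729364280020029)) (array([ 0.42749425, -0.10105716,  0.09857549]), np.float64(0.00261019151506221))
arm [[ 0.5682 -0.174   0.1119]
 [ 0.5027 -0.1773  0.112 ]
 [ 0.4307 -0.1807  0.112 ]] hinge bolts [[ 0.58  -0.196  0.11 ]
 [ 0.578 -0.147  0.109]]
```

>>> {"api": "play_rows", "payload": {
  "series": "0.014 -0.008 0.12 0 0 0; 0 0 0.12 0 0 0; 0 0 0.12 0 0 0; 0 0 0.08 0 0 0; 0 0 0.038 0 0 0"
}}

```text
clock: 2.33
tool_pos: [0.4298, -0.1327, 0.0808]
tool_rot: [2.268, -2.172, -0.002]
wrist_force: [0.3, 0.4, 0.0]
finger_gap: 0.0854
finger_force: 0.0
```

>>> {"api": "play_rows", "payload": {
  "series": "0 0 0 0 0 0; 0 0 0 0 0 0; 0 0 0 0 0 0; 0 0 0 0 0 0; 0 0 0 0 0 0",
  "jaw": 0,
  "squeeze": 25
}}

```text
clock: 2.95
tool_pos: [0.4304, -0.1316, 0.0824]
tool_rot: [2.272, -2.17, -0.0]
wrist_force: [-3.4, 1.0, 6.5]
finger_gap: 0.0132
finger_force: 24.5
```

>>> {"api": "play_rows", "payload": {
  "series": "0 0 0 0 0 0; 0 0 0 0 0 0; 0 0 0 0 0 0; 0 0 0 0 0 0"
}}

```text
clock: 3.45
tool_pos: [0.4305, -0.1316, 0.0824]
tool_rot: [2.272, -2.17, -0.0]
wrist_force: [-3.4, 1.2, 6.7]
finger_gap: 0.0132
finger_force: 24.5
```

Gripped at 13.2 mm. Next I lift along the arc, 4° per row.

>>> {"api": "play_rows", "payload": {
  "series": "0 -0.0015 -0.042 0 0 0; 0 -0.0044 -0.0416 0 0 0; 0 -0.0073 -0.0412 0 0 0; 0 -0.0101 -0.0406 0 0 0; 0 -0.0129 -0.0398 0 0 0"
}}

```text
clock: 4.08
tool_pos: [0.4386, -0.1311, 0.1334]
tool_rot: [2.27, -2.17, -0.003]
wrist_force: [-5.0, 1.8, -2.5]
finger_gap: 0.0129
finger_force: 24.6
```

>>> {"api": "play_rows", "payload": {
  "series": "0 -0.0157 -0.0388 0 0 0; 0 -0.0184 -0.0376 0 0 0; 0 -0.0209 -0.0363 0 0 0; 0 -0.0234 -0.0347 0 0 0; 0 -0.0258 -0.033 0 0 0"
}}

```text
clock: 4.7
tool_pos: [0.4615, -0.1299, 0.1781]
tool_rot: [2.267, -2.167, -0.01]
wrist_force: [-17.8, 6.1, 10.0]
finger_gap: 0.0129
finger_force: 24.8
```

```bash
python3 -c "
from h import *
c=cap('scene','s2');cv2.imwrite('pics/s2c.png',cv2.resize(c['image'][100:340,150:470,::-1],(640,480)))"
```

```text
(no output)
```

View pics/s2c.png

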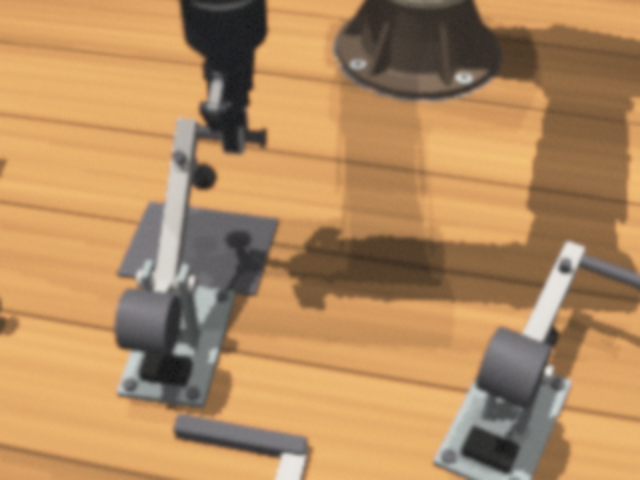

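The arm is lifted about 38°: the plate hasn't moved and the spare is still down. There is some outward radial force, so I'm correcting the arc slightly.

>>> {"api": "play_rows", "payload": {
  "series": "0 -0.0284 -0.0488 0 0 0; 0 -0.03 -0.0292 0 0 0; 0 -0.032 -0.0268 0 0 0; 0 -0.034 -0.0248 0 0 0; 0 -0.0356 -0.022 0 0 0"
}}

```text
clock: 5.38
tool_pos: [0.5058, -0.1279, 0.2179]
tool_rot: [-2.272, 2.169, -0.0]
wrist_force: [-7.2, 4.7, 6.6]
finger_gap: 0.0132
finger_force: 25.7
```

>>> {"api": "play_rows", "payload": {
  "series": "0 -0.037 -0.0217 0 0 0; 0 -0.0383 -0.018 0 0 0; 0 -0.0393 -0.0153 0 0 0; 0 -0.0403 -0.0125 0 0 0; 0 -0.041 -0.0097 0 0 0"
}}

```text
clock: 6.0
tool_pos: [0.5557, -0.1257, 0.2359]
tool_rot: [-2.271, 2.169, -0.001]
wrist_force: [-2.9, 5.6, 6.5]
finger_gap: 0.013
finger_force: 26.2
```

>>> {"api": "play_rows", "payload": {
  "series": "0 -0.0415 -0.0058 0 0 0; 0 -0.0418 -0.0029 0 0 0; 0 0 0 0 0 0; 0 0 0 0 0 0"
}}

```text
clock: 6.5
tool_pos: [0.5763, -0.1248, 0.2374]
tool_rot: [-2.271, 2.169, -0.001]
wrist_force: [3.3, 4.5, 0.5]
finger_gap: 0.013
finger_force: 25.8
```

>>> {"api": "play_rows", "payload": {
  "series": "0 0 0 0 0 0; 0 0 0 0 0 0; 0 0 0 0 0 0; 0 0 0 0 0 0; 0 0 0 0 0 0",
  "jaw": 1
}}

```text
clock: 7.12
tool_pos: [0.5754, -0.1251, 0.2377]
tool_rot: [2.271, -2.17, 0.0]
wrist_force: [0.5, 0.1, 0.1]
finger_gap: 0.085
finger_force: 0.0
```

>>> {"api": "play_rows", "payload": {
  "series": "0 -0.05 0 0 0 0; 0 0 -0.1 0 0 0; 0 0 -0.15 0 0 0; 0 0 -0.15 0 0 0; 0 0 0 0 0 0"
}}

```text
clock: 7.75
tool_pos: [0.5901, -0.1246, 0.3411]
tool_rot: [-2.269, 2.167, -0.007]
wrist_force: [-0.1, -0.9, -0.6]
finger_gap: 0.0855
finger_force: 0.0
```

>>> {"api": "play_rows", "payload": {
  "series": "0 0.15 0 0 0 0; 0 0.2 0 0 0 0; 0 0.2 0 0 0 0; 0 0 0 0 0 0; 0 0 0 0 0 0"
}}

```text
clock: 8.38
tool_pos: [0.4511, -0.1306, 0.3377]
tool_rot: [-2.271, 2.17, -0.001]
wrist_force: [0.6, 0.5, 0.4]
finger_gap: 0.0851
finger_force: 0.0
```

```bash
python3 -c "
from h import *
cap('scene','s3');t=cap('top','t3')
print('plate corners',plane(t,[(372.5,260),(448,260.5),(450.5,317.5),(373,317)],.006).round(3)[0])
a=cv2.imread('pics/s3.png')[100:340,150:470];b=cv2.imread('pics/t3.png')[120:360,150:470]
cv2.imwrite('pics/f3.png',cv2.resize(np.vstack([a,b]),(400*2,600*2))[::2,::2] if 0 else np.hstack([cv2.resize(a,(400,300)),cv2.resize(b,(400,300))]))"
```

```text
plate corners [ 0.501 -0.111  0.006]
```

View pics/f3.png

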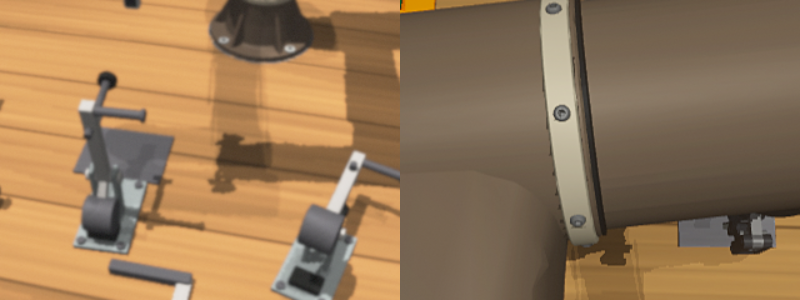

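The scene view shows the arm standing upright with its counterweight down behind, the plate in place and the spare down. I'll wait a moment, then check that it has settled against the stop.

>>> {"api": "play_rows", "payload": {
  "series": "0 0 0 0 0 0; 0 0 0 0 0 0; 0 0 0 0 0 0; 0 0 0 0 0 0; 0 0 0 0 0 0"
}}

```text
clock: 9.1
tool_pos: [0.4506, -0.1307, 0.3376]
tool_rot: [-2.272, 2.17, -0.0]
wrist_force: [-0.2, -0.7, 0.1]
finger_gap: 0.0856
finger_force: 0.0
```

```bash
python3 -c "
from h import *
a=pickle.load(open('pics/s3.pkl','rb'));c=cap('scene','s4')
d=cv2.absdiff(a['image'],c['image'])[100:340,150:470].max(2);print('moving px',(d>40).sum())
for x,y in [(248,190),(255,191),(262,192)]:print(depth(c,[(x,y)]).round(3))
for x,y in [(220,190),(222,200),(224,215),(226,230)]:print('arm',depth(c,[(x,y)]).round(3))
cv2.imwrite('pics/f4.png',np.hstack([cv2.resize(cv2.imread(f'pics/{n}.png')[150:310,180:320],(400,457)) for n in('scene0','s4')]))"
```

```text
moving px 0
[[ 0.598 -0.119  0.255]]
[[ 0.598 -0.107  0.255]]
[[ 0.597 -0.096  0.254]]
arm [[ 0.607 -0.165  0.256]]
arm [[ 0.605 -0.166  0.23 ]]
arm [[ 0.602 -0.169  0.19 ]]
arm [[ 0.597 -0.174  0.145]]
```

View pics/f4.png

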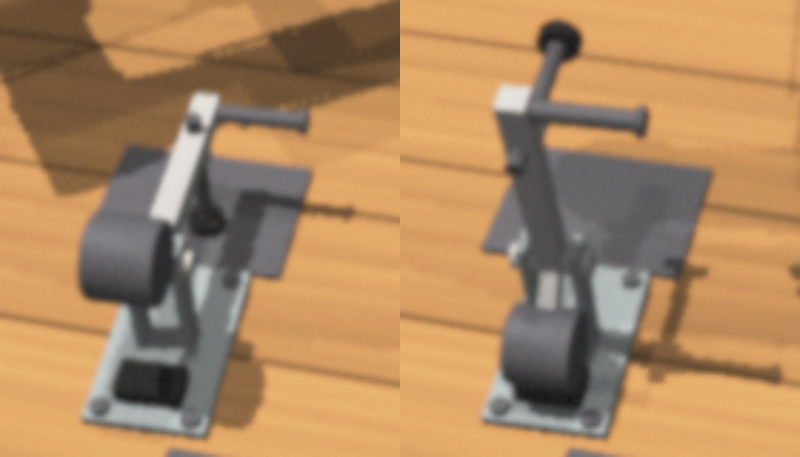

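The arm is resting past upright, leaning about 5° back on its stop. The plate hasn't moved, nothing is in motion, and the robot is clear.

```bash
python3 -c "
from workcell import close_job
print(close_job())"
```

```text
the job is handed in; nothing more can be done
None
```

The hold-down arm over the plate now rests fully open on its stop and is released; in the last pictures the plate lies where it was, the other arm is still down, and the job is handed in.

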